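# Clamp the vacuum receiver onto its port

### The arm

A 6-joint arm with a two-finger parallel gripper is mounted at the origin on a cart in front of the work surface, level with it; the furniture and walls round the work are solid. World frame = base frame: x ahead of the robot, y to its left, z up, the work surface at z = 0. Lengths are in m, angles in degrees, forces in N, time in s.
With the tool pointing down it reaches from about 0.4 to 0.825 m from the base axis. Payload 7 kg.
Tool frame: the origin (TCP) lies on the centre line of the jaws, within the pads' length; the fingertips stand 17 mm ahead of it and the grasp point (between the pads) lies 2 mm behind it; z points along the fingers, y is the direction in which the jaws open and shut (so a half turn about z gives the same grasp; the last joint's range is limited). The gripper opens to 88 mm and grips with 3 to 60 N. Pads are 19 mm wide; open, the fingers measure 130 mm over their backs; the gripper's body (78 mm by 193 mm) begins 47 mm behind the grasp point.
Start: joints at [81.308, 20.546, 0.682, 0, -70.136, -16.507], TCP at [0.287, 0.611, 0.244] pointing down, gripper open.
Joint ranges: [-176.03, 176.03], [-82.01, 121.73], [-58.28, 71.71], [-173.87, 95.51], [-174.79, -0.11], [-173.66, 173.66]. Speed limits (degrees/s): [136.94, 136.94, 172.46, 180, 180, 180].

### API

Orientations are given as [roll, pitch, yaw] about the fixed x, y, z axes, in that order (R = Rz(yaw) Ry(pitch) Rx(roll)).
In Python, from plant import telemetry, vision, close_job, recognise, silhouettes, place_of gives the robot as it stands.
- The arm moves only by the shell command python3 -m handwheel 'ROWS'. ROWS is JSON, a list that holds one entry, the list of rows, each a list of 5 numbers: the shift along the tool's x, y, z in m, then the turn about the tool's z in rad, then the closure, from 0 (fully open) to 1 (shut). In form: [[[tx, ty, tz, yaw, gripper], ...]]. A call has 1 to 20 rows; each row shifts and turns the commanded pose from where the row before left it, along the tool's axes as they then stand; what a row does not reach is not made up. A row lasts 1/12 s, in which the tool goes at most 41.7 mm and 7.16 degrees, less where a joint would pass 70% of its speed; a pose out of reach is approached as far as the arm can. A call with a gripper value outside its range is refused whole. The fingers move at their own pace and stop on an object; the grip force is fixed at half the most. Time passes only in rows, so rows that do not move let the fingers close. It gives the time, the measured TCP pose, the force and the opening at its end, in the units of the state.
- telemetry.get_obs(): the state, without advancing time (a new reading comes with each control period).
- vision.snapshot(name): name is "side" or "top"; returns a dict with "color" (420x560x3 uint8, red, green, blue), "mtx" (3x3 intrinsics, pixels), "cam_to_world" (4x4, takes a point from camera to world coordinates). Camera axes: x right, y down, z forward; pixel columns grow to the right and rows downward; lengths in m; the calibration is good to about 2 mm. A picture is of the moment at which its call begins. There is no depth.
- close_job(): hands the job in, once; it reports no verdict.
Trained networks look in a picture, given as the dict that the camera call returned (one of the last four; its "shot" number tells which), for a name from the list of things; names that differ only in an ending like _2 or _b are one class to them, and where a whole thing is asked for, a point or a joint stands for the part that bears it (a point fixed in the world has none). Each returns a list of dicts, best first, with "conf" (0 to 1); they miss things now and then, are a little off and sometimes report something else, mostly with a low value. They report only what shows in the picture. A call takes as long as a camera call.
- recognise(name, picture): "xy" ([column, row] in pixels, amid what is visible of it).
- silhouettes(name, picture): "region" (420x560 bool, what is visible of it) and "xy" ([column, row] in pixels, amid what is visible of it).
- place_of(name, picture): "xy" ([column, row] in pixels: a listed point, or the origin of a listed thing).
The state is a dict: "clock": time; "joint_pos": joint angles; "qvel": joint speeds; "tau": joint torques, N m; "tool_pos": TCP position; "orientation": TCP orientation; "force": force on the tool from outside, world axes, zero at the start; "moment": the same for the moment, N m; "opening": finger opening in m.
Only numpy, scipy, OpenCV 4.12 (cv2) and the standard library are available. Lean on these libraries where they do the work, as an engineer would, in place of code of your own. Each camera call takes 0.05 s, during which the arm holds its last target.

### The job

One of the two vacuum ports carries the stainless steel receiver, the other only a yellow dust cap. Swing the receiver's clamp ring (the half with the black pin) fully shut round the two flanges, then swing its red latch lever fully home to lock it. Do not tip the receiver, leave the other port as it is (cap on, clamp open), and do not disturb the tape, jar or bottle.

Things in the scene. Friction and masses are not known exactly. Their poses are not given: they have to be found in the camera images.
- receiver_body (a point): Steel vacuum receiver, loosely seated on one of the ports (left or right). Point: middle of its can, on its axis, 190 mm above the bench. Can 130 mm across from 152 to 228 mm above the bench, knob to 265, neck 50 mm across, flange 80 mm across at 100-108. About 0.6 kg, tips if pushed. The can overhangs the clamp: reach the pins of the shut clamp with the gripper leaning back 20 to 50 degrees.
- dust_cap_centre (a point): Yellow plastic dust cap, a flange 80 mm across with a low dome, 25 mm tall, sitting loosely on the other port. This point is on its axis, 12 mm above the port flange.
- port_left: The left port (+y is left): steel tube stub on a foot 116 mm across, screwed down, flange 80 mm across, its top 100 mm above the bench. Origin on the tube axis at bench height, x away from the robot at yaw 0. Carries the fixed rear half of a clamp ring (110 mm outside, 80-118 mm up). In this frame the ring's pin is at (-91, 25) mm when shut, the latch's at (-81, -36).
- ring_left (a joint): Swinging half of the left clamp ring, rad: 0 = fully shut round the flanges' front, at its stop; larger = more open, up to 1.5. Closing is counter-clockwise seen from above, about an upright hinge pin. Stiff (about 0.15 N m), stays where it is left. Its latch must be open while it is swung shut.
- ring_left_grip (a point): Black upright grip pin of the left ring's swinging half: round, 14 mm thick, free from 106 to 150 mm above the bench; point on its axis at 130 mm, 97 mm from the hinge axis. Travels on a level circle; being round it may turn between the fingers. Its arm's top is at 106 mm.
- ring_left_hinge (a point): Point on the upright hinge axis of the left ring, at the height of the grip pin (130 mm); it stands on the port's own +y axis, 58 mm from the tube axis.
- latch_left (a joint): Red latch lever of the left ring, rad: 0 = fully home, at its stop, over the ring's free end with its steel tooth behind the ring's lug; larger = more open, up to 1.5. Closing is clockwise seen from above, about an upright pivot at the port's right (-y). Stays where left (about 0.1 N m). Closed too early, its tooth bars the ring.
- latch_left_grip (a point): Red upright grip pin at the end of the left latch lever, 14 mm thick, round, free from 128 to 170 mm above the bench; this point is on its axis at 150 mm, 95 mm from the pivot. The red lever below it lies 120 to 128 mm above the bench.
- latch_left_pivot (a point): Point on the upright pivot axis of the left latch, at the height of its grip pin (150 mm).
- port_right: The right port (+y is left): steel tube stub on a foot 116 mm across, screwed down, flange 80 mm across, its top 100 mm above the bench. Origin on the tube axis at bench height, x away from the robot at yaw 0. Carries the fixed rear half of a clamp ring (110 mm outside, 80-118 mm up). In this frame the ring's pin is at (-91, 25) mm when shut, the latch's at (-81, -36).
- ring_right (a joint): Swinging half of the right clamp ring, rad: 0 = fully shut round the flanges' front, at its stop; larger = more open, up to 1.5. Closing is counter-clockwise seen from above, about an upright hinge pin. Stiff (about 0.15 N m), stays where it is left. Its latch must be open while it is swung shut.
- ring_right_grip (a point): Black upright grip pin of the right ring's swinging half: round, 14 mm thick, free from 106 to 150 mm above the bench; point on its axis at 130 mm, 97 mm from the hinge axis. Travels on a level circle; being round it may turn between the fingers. Its arm's top is at 106 mm.
- ring_right_hinge (a point): Point on the upright hinge axis of the right ring, at the height of the grip pin (130 mm); it stands on the port's own +y axis, 58 mm from the tube axis.
- latch_right (a joint): Red latch lever of the right ring, rad: 0 = fully home, at its stop, over the ring's free end with its steel tooth behind the ring's lug; larger = more open, up to 1.5. Closing is clockwise seen from above, about an upright pivot at the port's right (-y). Stays where left (about 0.1 N m). Closed too early, its tooth bars the ring.
- latch_right_grip (a point): Red upright grip pin at the end of the right latch lever, 14 mm thick, round, free from 128 to 170 mm above the bench; this point is on its axis at 150 mm, 95 mm from the pivot. The red lever below it lies 120 to 128 mm above the bench.
- latch_right_pivot (a point): Point on the upright pivot axis of the right latch, at the height of its grip pin (150 mm).
- tape: Roll of yellowish tape lying flat, 72 mm across, 19 mm high, between the ports; bystander. Origin under its centre.
- jar: White sample jar with blue lid, 58 mm across, 83 mm high, behind the ports; bystander. Origin under its centre.
- bottle: Brown glass bottle with white cap, 56 mm across, 114 mm high, behind the right port; bystander. Origin under its centre.

How it is judged (in metres and radians):
On the way, in this order (a step that is already met when the one before it is completed fails the run):
1. the ring of the port that carries the receiver is swung shut (within 0.05 rad) with its latch still open (((horizontal distance between receiver_body and port_left below 0.05 m and value of joint ring_left below 0.05 rad and value of joint latch_left above 0.3 rad) or (horizontal distance between receiver_body and port_right below 0.05 m and value of joint ring_right below 0.05 rad and value of joint latch_right above 0.3 rad))), for 0.2 s.
2. that ring's latch is swung home (within 0.06 rad) (((horizontal distance between receiver_body and port_left below 0.05 m and value of joint ring_left below 0.05 rad and value of joint latch_left below 0.06 rad) or (horizontal distance between receiver_body and port_right below 0.05 m and value of joint ring_right below 0.05 rad and value of joint latch_right below 0.06 rad))), for 0.2 s.
At the end, for the whole second after the job is handed in: Receiver's port: ring shut (within 0.035 rad), latch home (0.06 rad), both at rest; receiver upright (0.06 rad), still, within 8 mm of the port axis. Other port: ring over 0.4 and latch over 0.3 rad open, dust cap within 8 mm of the axis (((horizontal distance between receiver_body and port_left below 0.05 m and value of joint ring_left below 0.035 rad and value of joint latch_left below 0.06 rad and value of joint ring_right above 0.4 rad and value of joint latch_right above 0.3 rad and horizontal distance between receiver_body and port_left below 0.008 m and horizontal distance between dust_cap_centre and port_right below 0.008 m and angle between receiver_body's own z axis and vertical below 0.06 rad and linear speed of receiver below 0.02 m/s and velocity of joint ring_left between -0.05 and 0.05 rad/s and velocity of joint latch_left between -0.05 and 0.05 rad/s) or (horizontal distance between receiver_body and port_right below 0.05 m and value of joint ring_right below 0.035 rad and value of joint latch_right below 0.06 rad and value of joint ring_left above 0.4 rad and value of joint latch_left above 0.3 rad and horizontal distance between receiver_body and port_right below 0.008 m and horizontal distance between dust_cap_centre and port_left below 0.008 m and angle between receiver_body's own z axis and vertical below 0.06 rad and linear speed of receiver below 0.02 m/s and velocity of joint ring_right between -0.05 and 0.05 rad/s and velocity of joint latch_right between -0.05 and 0.05 rad/s))); the robot touches nothing.
It fails at once if the receiver is tipped or lifted (angle between receiver_body's own z axis and vertical above 0.17 rad or distance of receiver_body from where it was at the start of the episode above 0.025 m).
It fails at once if the clamp on the dust-capped port is moved by more than 20 mm at a grip pin ((horizontal distance between receiver_body and port_left below 0.05 m and distance of any of ring_right_grip, latch_right_grip from where it was at the start of the episode above 0.02 m) or (horizontal distance between receiver_body and port_right below 0.05 m and distance of any of ring_left_grip, latch_left_grip from where it was at the start of the episode above 0.02 m)).
It fails at once if the dust cap, tape, jar or bottle is moved by more than 30 mm (distance of any of dust_cap_centre, tape, jar, bottle from where it was at the start of the episode above 0.03 m).
It also fails if it takes over 54 s, if anything falls off the work surface, if the arm or the gripper's body presses on something with over 40 N, if the wrist force passes 120 N, or if a joint passes its speed limit or range.

## Working session

There is one attempt and no reset: what is moved stays moved. The work goes in short steps, Python scripts to look and compute and a shell command to move; the robot and the scene stay as the last step left them, time stands still between calls to the robot, and variables do not carry over. Pictures are saved under pics/ and viewed, and the job is handed in when it is done.

```bash
ls; mkdir -p pics
python3 - <<'E'
from plant import telemetry, vision
import cv2
o=telemetry.get_obs();print(o)
for n in("side","top"):
    s=vision.snapshot(n);cv2.imwrite(f"pics/{n}0.png",s["color"][:,:,::-1]);print(n,s["mtx"].tolist(),s["cam_to_world"].tolist())
E
```

```text
pics
{'clock': 0.0, 'joint_pos': array([ 8.13087455e+01,  2.05905073e+01,  6.33436738e-01, -1.89060090e-02,
       -7.01348597e+01, -1.65055746e+01]), 'qvel': array([ 0.03157496,  0.04620289, -0.05725098,  0.00734138, -0.03307772,
       -0.05610541]), 'tau': array([ 1.22465586e-03, -5.82714951e+01,  2.93045801e+01,  6.99667364e+00,
        6.97305237e-03, -1.60160885e-04]), 'tool_pos': array([0.28721471, 0.61034151, 0.24263439]), 'orientation': array([ 1.79906808e+02, -9.08005053e-03, -2.52032604e+01]), 'force': array([ 0.79770952, -0.30885538, -0.51397751]), 'moment': array([ 0.0065665 , -0.01130208, -0.00821023]), 'opening': 0.0880872502103012}
side [[477.06823451851255, 0.0, 275.1312238272345], [0.0, 477.06823451851255, 210.99054905812724], [0.0, 0.0, 1.0]] [[-0.9610792015323101, -0.24212689828596268, 0.1330463584937089, 0.4552652418860075], [-0.2762498229125202, 0.8359862258379146, -0.4741445618691417, 0.4537275310484121], [0.0035782290058981167, -0.4924445099051245, -0.8703364871941675, 0.9853987236803283], [0.0, 0.0, 0.0, 1.0]]
top [[396.0697591415691, 0.0, 279.28913096368007], [0.0, 396.0697591415691, 203.49522230225264], [0.0, 0.0, 1.0]] [[-0.020865993656689664, -0.9866236470532604, 0.16167371271806158, 0.4160442662775644], [-0.9997572551875217, 0.02173502310994846, 0.0036082503132046488, -0.012034238600378774], [-0.007073966965693301, -0.1615591775348381, -0.9868376721354102, 1.2064581756304034], [0.0, 0.0, 0.0, 1.0]]
```

View pics/side0.png

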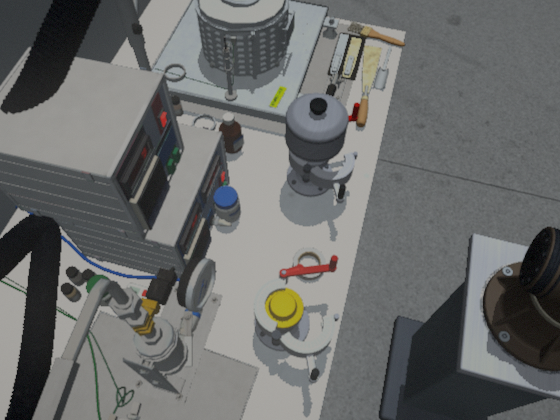

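View pics/top0.png

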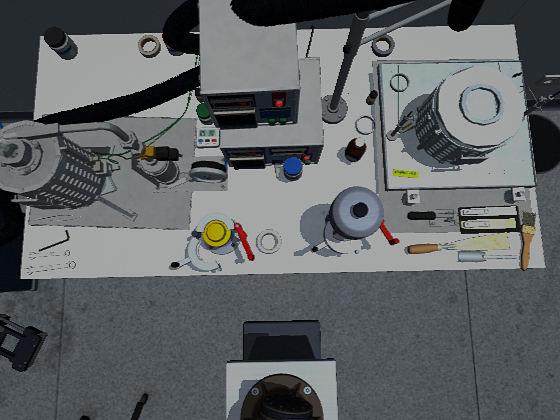

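The receiver is on the right port (top view about (357,215)) and the dust cap is on the left port (216,233). The right ring's black pin is near (315,249) and the right latch is red, near (390,235). Next I'll measure these positions.

```bash
cat > h.py <<'E'
import numpy as np
from plant import telemetry, vision, recognise, silhouettes, place_of
H=dict(receiver_body=.19,dust_cap_centre=.112,port_left=0,port_right=0,ring_right_grip=.13,ring_right_hinge=.13,latch_right_grip=.15,latch_right_pivot=.15,ring_left_grip=.13,latch_left_grip=.15,ring_left_hinge=.13,tape=0,jar=0,bottle=0)
def ray(s,xy):
    M=np.array(s["cam_to_world"]);K=np.array(s["mtx"])
    d=M[:3,:3]@np.linalg.solve(K,[xy[0],xy[1],1]);return M[:3,3],d
def atz(s,xy,z):
    c,d=ray(s,xy);return c+d*(z-c[2])/d[2]
def proj(s,p):
    M=np.array(s["cam_to_world"]);q=M[:3,:3].T@(np.array(p)-M[:3,3]);q=np.array(s["mtx"])@q;return q[:2]/q[2]
def look(names,views=("side","top")):
    for v in views:
        s=vision.snapshot(v)
        for n in names:
            for r in place_of(n,s)[:2]:
                print(v,n,round(float(r["conf"]),2),np.round(r["xy"],1),np.round(atz(s,r["xy"],H[n]),4))
E
python3 -c "
from h import *
look(list(H))
s=vision.snapshot('top');print(proj(s,[.287,.611,.244]))
s=vision.snapshot('side');print(proj(s,[.287,.611,.244]))"
```

```text
side dust_cap_centre 0.63 [283.5 303. ] [0.5181 0.1662 0.112 ]
side dust_cap_centre 0.46 [356.2 111.9] [ 0.478  -0.3369  0.112 ]
side port_left 0.89 [281.  322.2] [0.5201 0.171  0.    ]
side port_right 0.95 [308.9 174.9] [ 0.5539 -0.2052  0.    ]
side ring_right_grip 0.72 [342.8 189.9] [ 0.4628 -0.1013  0.13  ]
side ring_right_hinge 0.58 [307.5 166.7] [ 0.549  -0.1382  0.13  ]
side latch_right_grip 0.5 [352.6 110.5] [ 0.4858 -0.3043  0.15  ]
side latch_right_pivot 0.7 [317.3 373.9] [0.4274 0.2823 0.15  ]
side ring_left_grip 0.96 [316.5 375.2] [0.4276 0.2806 0.13  ]
side latch_left_grip 0.89 [332.4 266. ] [0.446  0.0833 0.15  ]
side ring_left_hinge 0.85 [277.  329.9] [0.5146 0.2239 0.13  ]
side tape 0.75 [305.3 264.9] [0.5031 0.031  0.    ]
side jar 0.57 [229.4 211.3] [ 0.7098 -0.0521  0.    ]
side bottle 0.72 [232.6 147.8] [ 0.7621 -0.2317  0.    ]
top dust_cap_centre 0.98 [215.9 234.2] [0.5131 0.1692 0.112 ]
top dust_cap_centre 0.36 [176.1 262. ] [0.4392 0.2779 0.112 ]
top port_left 0.94 [220.7 236.9] [0.5145 0.1731 0.    ]
top port_right 0.69 [344.7 221.8] [ 0.5525 -0.2065  0.    ]
top ring_right_grip 0.81 [314.1 249.3] [ 0.465  -0.0995  0.13  ]
top ring_right_hinge 0.81 [331.6 217.5] [ 0.5504 -0.1504  0.13  ]
top latch_right_grip 0.7 [396.1 241.2] [ 0.4808 -0.3162  0.15  ]
top ring_left_grip 0.93 [175.5 266.9] [0.4258 0.2745 0.13  ]
top ring_left_hinge 0.57 [193.5 235.2] [0.5101 0.2272 0.13  ]
top tape 0.79 [265.5 239.8] [0.5027 0.0366 0.    ]
top tape 0.61 [251.7 253.4] [0.4626 0.079  0.    ]
top jar 0.63 [294.5 170.4] [ 0.7175 -0.0574  0.    ]
top bottle 0.6 [355.1 152.2] [ 0.7721 -0.2497  0.    ]
[ 18.39074785 329.54752858]
[375.72610906 678.49451924]
```

Run:
```python
from h import *
import cv2
a=cv2.imread('pics/top0.png');b=cv2.imread('pics/side0.png')
c1=cv2.resize(a[170:280,290:420],None,fx=5,fy=5,interpolation=cv2.INTER_CUBIC)
c2=cv2.resize(b[85:215,270:380],None,fx=4.5,fy=4.5,interpolation=cv2.INTER_CUBIC)
cv2.imwrite('pics/c1.png',c1);cv2.imwrite('pics/c2.png',c2)
look(["receiver_body","port_right","ring_right_grip","ring_right_hinge","latch_right_grip","latch_right_pivot"])
print(telemetry.get_obs()["clock"])
for v in("top","side"):
    s=vision.snapshot(v)
    for r in silhouettes("receiver_body",s)[:1]: 
        ys,xs=np.nonzero(r["region"]);print(v,r["conf"],xs.min(),xs.max(),ys.min(),ys.max())
        for z in(.14,.19,.228):print(atz(s,r["xy"],z))
```

```text
side receiver_body 0.23 [274.6 333.5] [0.5127 0.2469 0.19  ]
side port_right 0.77 [305.6 177.1] [ 0.5601 -0.1966  0.    ]
side port_right 0.21 [310. 265.] [0.4929 0.0283 0.    ]
side ring_right_grip 0.8 [340.2 194.1] [ 0.4658 -0.0896  0.13  ]
side ring_right_grip 0.63 [356.7 112.5] [ 0.4761 -0.3192  0.13  ]
side ring_right_hinge 0.73 [229.6 213.7] [0.674  0.0199 0.13  ]
side ring_right_hinge 0.7 [306.3 168.1] [ 0.5506 -0.1339  0.13  ]
side latch_right_grip 0.45 [354.3 113.9] [ 0.4801 -0.2955  0.15  ]
top port_right 0.95 [343.1 225.6] [ 0.541  -0.2011  0.    ]
top ring_right_grip 0.8 [315. 249.] [ 0.4657 -0.102   0.13  ]
top ring_right_hinge 0.58 [331.6 217.6] [ 0.5502 -0.1504  0.13  ]
top latch_right_grip 0.75 [392.6 239.7] [ 0.485  -0.3072  0.15  ]
top latch_right_pivot 0.68 [292.4 172.6] [ 0.674  -0.0458  0.15  ]
2.4
```

View pics/c1.png

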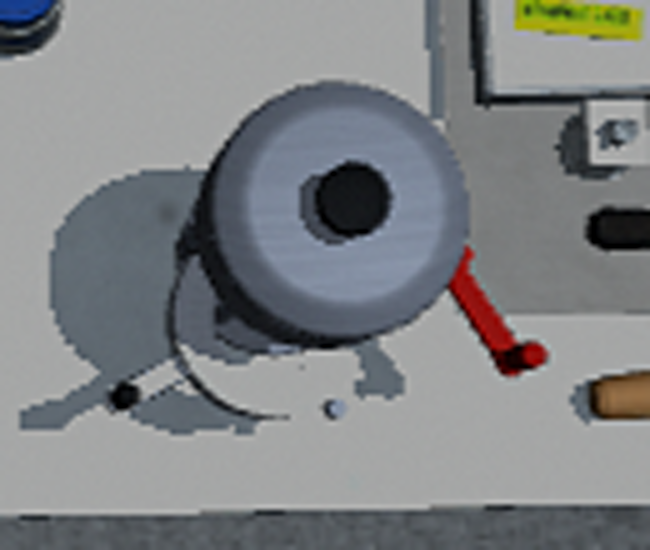

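View pics/c2.png

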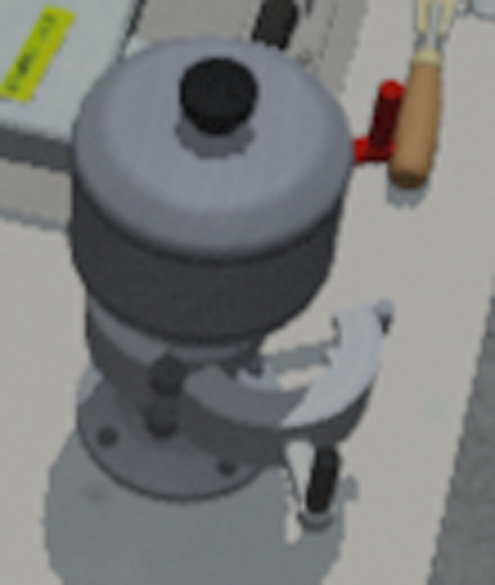

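Run:
```python
from h import *
t=vision.snapshot('top');s=vision.snapshot('side')
def tri(a,b):
    c1,d1=ray(t,a);c2,d2=ray(s,b);d1=d1/np.linalg.norm(d1);d2=d2/np.linalg.norm(d2)
    A=np.c_[d1,-d2];k=np.linalg.lstsq(A,c2-c1,rcond=None)[0];p,q=c1+k[0]*d1,c2+k[1]*d2
    return np.round((p+q)/2,4),round(np.linalg.norm(p-q),4)
print('knob',tri((360.4,210),(318.4,104.6)),atz(t,(360.4,210),.265),atz(s,(318.4,104.6),.265))
print('black',tri((314.8,249.4),(342.7,186.1)),atz(t,(314.8,249.4),.15),atz(s,(342.7,186.1),.15),atz(s,(340.7,199.4),.106))
print('red',tri((396.6,240.8),(357.3,105)),atz(t,(396.6,240.8),.17),atz(s,(357.3,105),.17),atz(s,(354.4,118.3),.128),atz(t,(392,243),.128))
print('redlever t',atz(t,(290+462/5,170+255/5),.128))
# circle check
import cv2
img=t["color"][:,:,::-1].copy()
for c in [(.5495,-.207),]:
  for z,r in((.152,.065),(.228,.065),(.265,.016),(0,.058)):
    pts=np.array([proj(t,[c[0]+r*np.cos(a),c[1]+r*np.sin(a),z]) for a in np.linspace(0,6.28,60)])
    pts=((pts-[290,150])*5).astype(int); 
    if z==.152: cc=cv2.resize(img[150:270,290:420],None,fx=5,fy=5)
    cv2.polylines(cc,[pts],True,(0,255,0),1)
cv2.imwrite('pics/c3.png',cc)
img=s["color"][:,:,::-1].copy();cc=cv2.resize(img[85:215,270:380],None,fx=4.5,fy=4.5)
for z,r in((.152,.065),(.228,.065),(.265,.016),(0,.058)):
    pts=np.array([proj(s,[.5495+r*np.cos(a),-.207+r*np.sin(a),z]) for a in np.linspace(0,6.28,60)])
    cv2.polylines(cc,[((pts-[270,85])*4.5).astype(int)],True,(0,255,0),1)
cv2.imwrite('pics/c4.png',cc)
```

```text
knob (array([ 0.5514, -0.2047,  0.2554]), np.float64(0.0004)) [ 0.5501907  -0.20278321  0.265     ] [ 0.54991269 -0.19601401  0.265     ]
black (array([ 0.4644, -0.1001,  0.1459]), np.float64(0.0008)) [ 0.4637672  -0.09971467  0.15      ] [ 0.46472451 -0.09739527  0.15      ] [ 0.46227389 -0.09205043  0.106     ]
red (array([ 0.4798, -0.3147,  0.1598]), np.float64(0.0029)) [ 0.48062328 -0.31183985  0.17      ] [ 0.47811541 -0.30498477  0.17      ] [ 0.47785986 -0.3022177   0.128     ] [ 0.47756469 -0.31114571  0.128     ]
redlever t [ 0.53802802 -0.28895696  0.128     ]
```

View pics/c3.png

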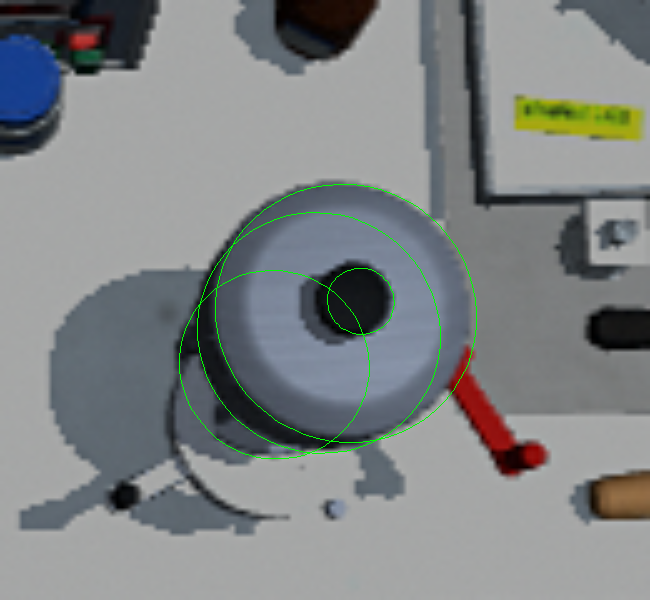

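View pics/c4.png

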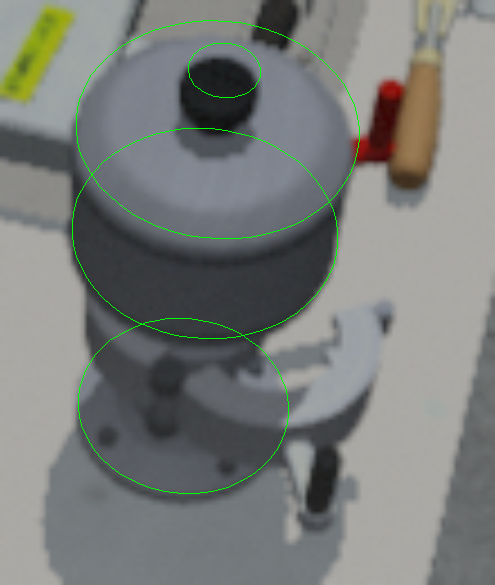

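Port axis is about (0.551, -0.204). The open pin is at (0.464, -0.100), and its shut position should be about (0.460, -0.181). The moves only allow a vertical tool, so I'll push the pin with closed fingers and keep the gripper body tangential to the can.

```bash
python3 -m handwheel '[[[0.0253,0.02945,0,0,1],[0.0253,0.02945,0,0,1],[0.0253,0.02945,0,0,1],[0.0253,0.02945,0,0,1],[0.0253,0.02945,0,0,1],[0.0253,0.02945,0,0,1],[0.0253,0.02945,0,0,1],[0.0253,0.02945,0,0,1],[0.0253,0.02945,0,0,1],[0.0253,0.02945,0,0,1],[0.0253,0.02945,0,0,1],[0.0253,0.02945,0,0,1],[0.0253,0.02945,0,0,1],[0.0253,0.02945,0,0,1],[0.0253,0.02945,0,0,1],[0.0253,0.02945,0,0,1],[0.0253,0.02945,0,0,1],[0.0253,0.02945,0,0,1],[0,0,0,-0.096,1],[0,0,0,-0.096,1]]]'
python3 - <<'E'
from h import *
import cv2
o=telemetry.get_obs();print(o["clock"],o["tool_pos"],o["orientation"],o["joint_pos"],o["opening"])
for n in("side","top"):
    s=vision.snapshot(n);cv2.imwrite(f"pics/{n}1.png",s["color"][:,:,::-1])
E
```

```text
clock: 4.37
tool_pos: [0.4739, -0.0653, 0.2434]
orientation: [180.0, 0.0, -14.2]
force: [-0.4, -0.1, -0.3]
opening: 0.0002
4.3667 [ 0.47385053 -0.06533088  0.24341315] [ 1.79983276e+02  1.47042450e-02 -1.42404374e+01] [ 1.57950524e+01  1.71721583e+00 -2.32519285e+01  7.85109831e-03
 -6.50519567e+01  5.99611995e+01] 0.00016528413035232732
```

View pics/side1.png

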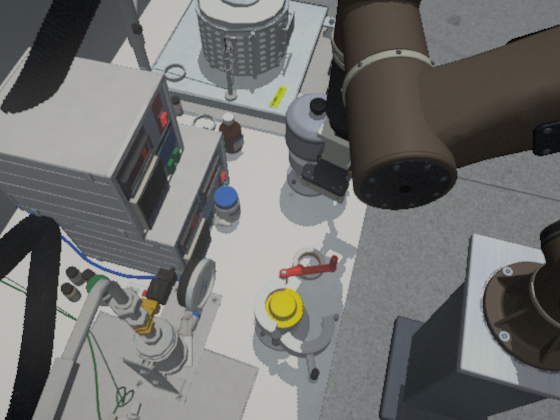

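View pics/top1.png

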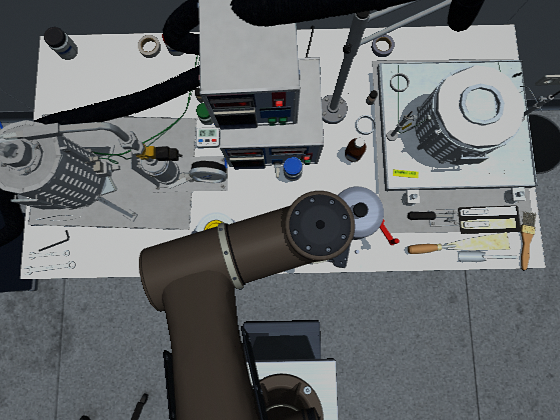

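Run:
```python
from h import *
import cv2
s=vision.snapshot('side');img=s["color"][:,:,::-1].copy()
o=telemetry.get_obs();R=None
yaw=np.radians(o["orientation"][2]);p=o["tool_pos"];X=np.array([np.cos(yaw),np.sin(yaw),0]);Y=np.array([np.sin(yaw),-np.cos(yaw),0])
f=3.5;x0,y0=270,30
cc=cv2.resize(img[y0:y0+165,x0:x0+200],None,fx=f,fy=f)
for dz in (-.017,0,.049,.1,.15,.2,.25):
  q=(proj(s,p+[0,0,dz])-[x0,y0])*f;cv2.circle(cc,tuple(q.astype(int)),4,(0,255,255),-1);print(dz,q)
for dz in(.049,):
  pts=[proj(s,p+[0,0,dz]+X*a*.039+Y*b*.0965) for a,b in((1,1),(1,-1),(-1,-1),(-1,1))]
  cv2.polylines(cc,[((np.array(pts)-[x0,y0])*f).astype(int)],True,(0,255,0),1)
cv2.imwrite('pics/c5.png',cc)
```

```text
-0.017 [242.99322641 517.77180874]
0 [246.83482342 500.20458551]
0.049 [258.65551396 446.14979821]
0.1 [272.28701856 383.8143467 ]
0.15 [287.19172418 315.65667948]
0.2 [303.90041847 239.24955988]
0.25 [322.76171696 152.99880535]
```

View pics/c5.png

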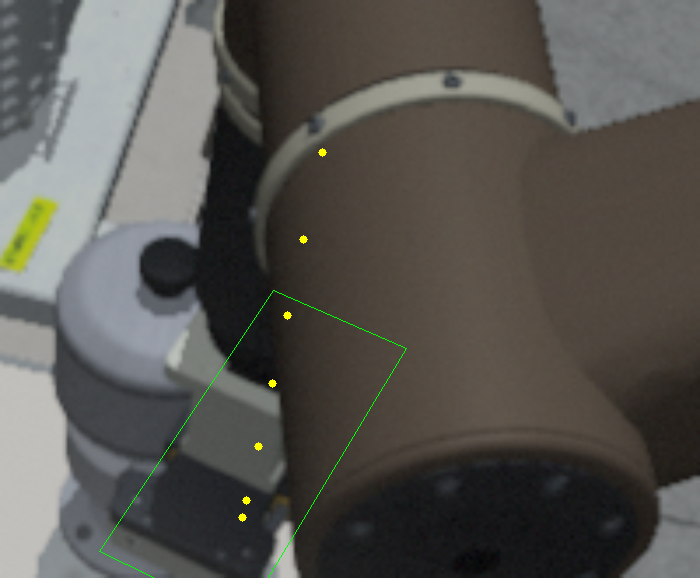

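```bash
python3 -m handwheel '[[[0,0,0.035,0,1],[0,0,0.035,0,1],[0,0,0.035,0,1],[0,0,0.008,0,1],[0,0,0,0,1]]]'
python3 - <<'E'
from h import *
import cv2
for n in("side","top"):
    s=vision.snapshot(n);img=s["color"][:,:,::-1]
    x0,y0=(270,85) if n=="side" else (280,170)
    cv2.imwrite(f"pics/{n}2.png",cv2.resize(img[y0:y0+130,x0:x0+150],None,fx=4.5,fy=4.5,interpolation=cv2.INTER_CUBIC))
E
```

```text
clock: 4.93
tool_pos: [0.4722, -0.0626, 0.1288]
orientation: [179.9, 0.3, -14.3]
force: [-0.2, -1.1, 1.3]
opening: 0.0003
```

View pics/side2.png

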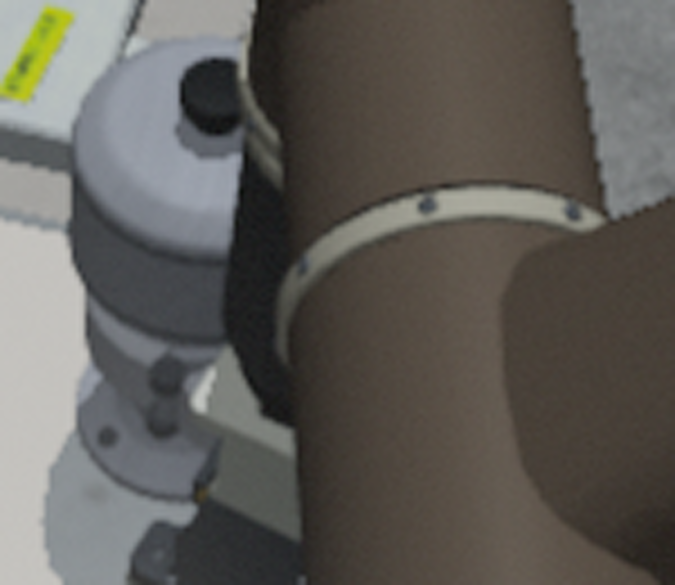

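View pics/top2.png

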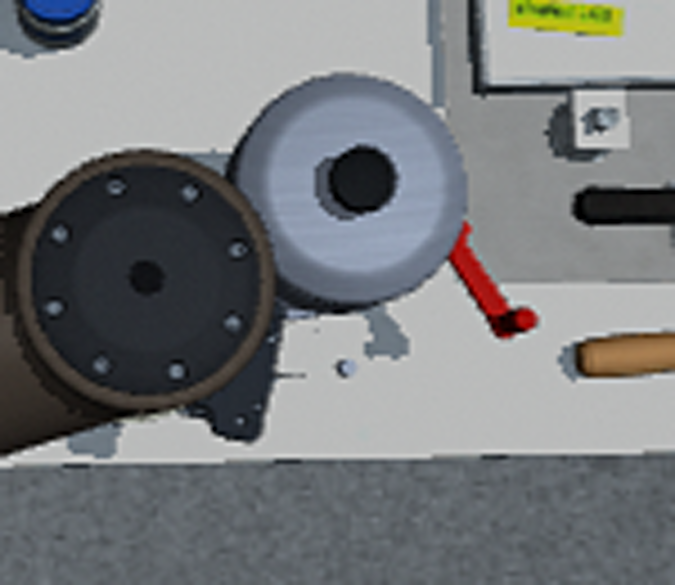

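```bash
python3 -m handwheel '[[[0,0.004,0,0,1],[0,0.004,0,0,1],[0,0,0,0,1]]]'; python3 -m handwheel '[[[0,0.005,0,0,1],[0,0.005,0,0,1],[0,0.005,0,0,1],[0,0.005,0,0,1],[0,0,0,0,1]]]'
```

```text
clock: 5.28
tool_pos: [0.4724, -0.0709, 0.132]
orientation: [-179.9, -0.1, -14.2]
force: [0.1, -0.0, 0.4]
opening: 0.0001
clock: 5.7
tool_pos: [0.4666, -0.0908, 0.1306]
orientation: [180.0, 0.0, -14.2]
force: [0.9, -0.2, -0.2]
opening: 0.0008
```

```bash
cat > shot.py <<'E'
import sys,cv2
from h import *
for n in("side","top"):
    s=vision.snapshot(n);img=s["color"][:,:,::-1]
    x0,y0=(270,85) if n=="side" else (280,170)
    cv2.imwrite(f"pics/{n}{sys.argv[1]}.png",cv2.resize(img[y0:y0+130,x0:x0+150],None,fx=4.5,fy=4.5,interpolation=cv2.INTER_CUBIC))
E
python3 shot.py 3
```

View pics/top3.png

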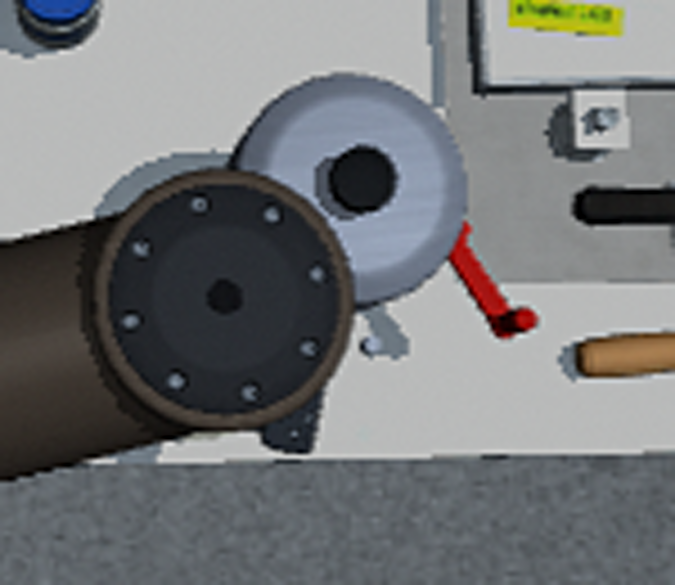

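View pics/side3.png

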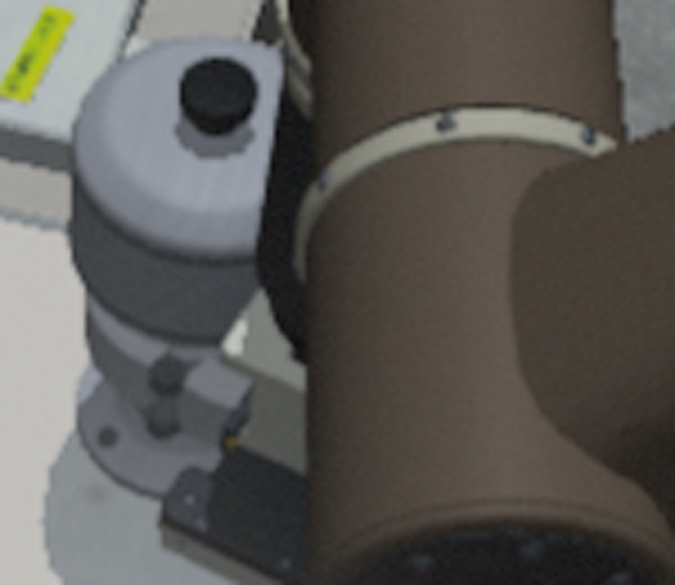

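```bash
python3 -m handwheel '[[[0,0.006,0,0,1],[0,0.006,0,0,1],[0.001,0.006,0,0,1],[0.001,0.006,0,0,1],[0.0005,0.006,0,0,1],[0,0.006,0,0,1],[0,0,0,0,1]]]'
python3 - <<'E'
from h import *
o=telemetry.get_obs();r=o["tool_pos"][:2]-[.551,-.2045];X=np.array([.9693,-.246]);Y=np.array([-.246,-.9693]);print(-X@r,Y@r,o["force"])
E
python3 shot.py 4
```

```text
clock: 6.38
tool_pos: [0.4605, -0.1265, 0.1307]
orientation: [180.0, -0.0, -14.2]
force: [-0.4, 0.1, -0.2]
opening: 0.0004
0.1068632771686532 -0.053336762181105064 [-0.39232832  0.06507486 -0.15049524]
```

View pics/top4.png

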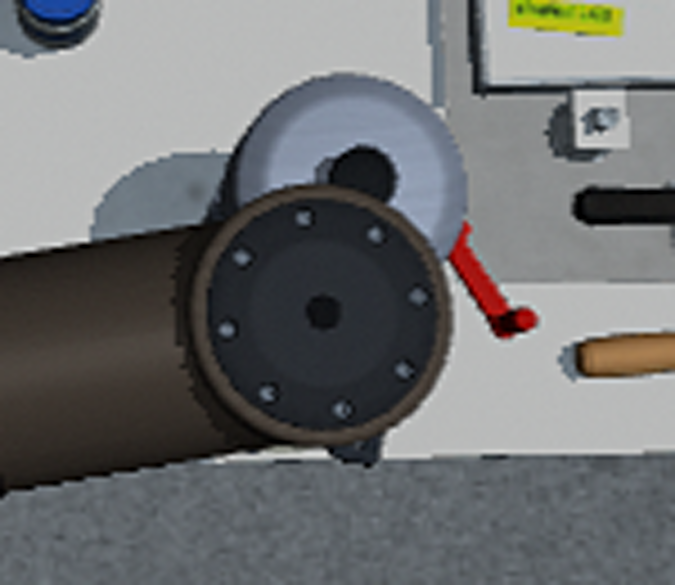

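View pics/side4.png

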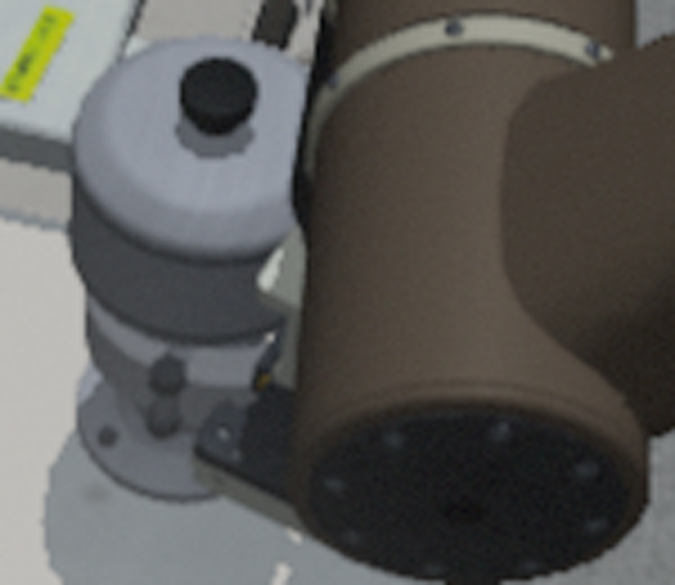

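```bash
python3 -m handwheel '[[[0,0.005,0,0,1],[0,0.005,0,0,1],[0,0.005,0,0,1],[0,0,0,0,1]]]';python3 -m handwheel '[[[0,0.004,0,0,1],[0,0.002,0,0,1],[0,0,0,0,1]]]'
python3 - <<'E'
from h import *
o=telemetry.get_obs();r=o["tool_pos"][:2]-[.551,-.2045];X=np.array([.9693,-.246]);Y=np.array([-.246,-.9693]);print(-X@r,Y@r,o["force"],o["moment"])
E
python3 shot.py 5
```

```text
clock: 6.82
tool_pos: [0.4568, -0.1406, 0.1307]
orientation: [180.0, -0.0, -14.2]
force: [1.5, 0.8, 0.8]
opening: 0.0007
clock: 7.07
tool_pos: [0.4553, -0.1461, 0.1306]
orientation: [180.0, -0.0, -14.2]
force: [1.7, 0.9, 0.9]
opening: 0.0004
0.10710414620346127 -0.03303999325911033 [1.74869568 0.85766244 0.91362614] [ 0.50274451 -0.63372077 -0.0237507 ]
```

View pics/side5.png

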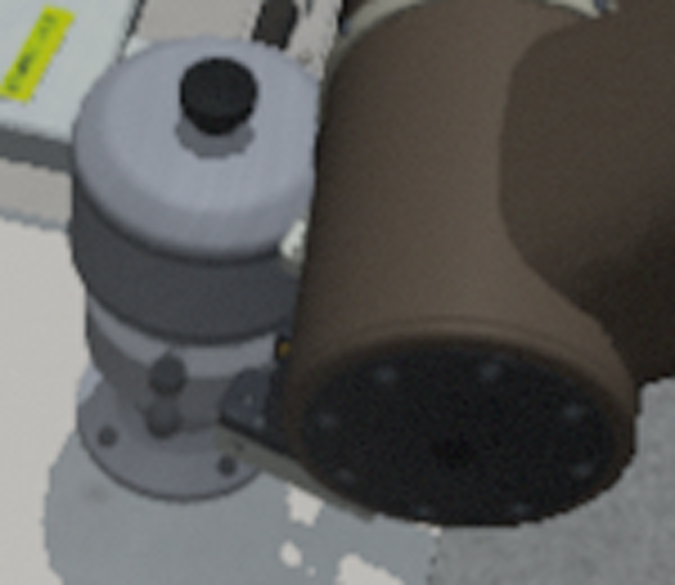

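```bash
for i in 1; do python3 -m handwheel '[[[0,0.003,0,0,1],[0,0,0,0,1]]]'; python3 -m handwheel '[[[0,0.002,0,0,1],[0,0,0,0,1]]]'; python3 -m handwheel '[[[0,0.002,0,0,1],[0,0,0,0,1]]]';done
```

```text
clock: 7.33
tool_pos: [0.4543, -0.1489, 0.1305]
orientation: [180.0, 0.0, -14.2]
force: [1.1, 2.3, -0.5]
opening: 0.0006
clock: 7.5
tool_pos: [0.4537, -0.1509, 0.1304]
orientation: [180.0, 0.0, -14.2]
force: [0.5, 0.7, -0.2]
opening: 0.0003
clock: 7.67
tool_pos: [0.4537, -0.1519, 0.1304]
orientation: [-179.9, -0.0, -14.2]
force: [1.2, 7.9, 0.9]
opening: 0.0005
```

```bash
python3 -m handwheel '[[[0,0.0015,0,0,1],[0,0,0,0,1],[0,0,0,0,1]]]';  python3 -m handwheel '[[[0,0.001,0,0,1],[0,0,0,0,1],[0,0,0,0,1]]]'
```

```text
clock: 7.92
tool_pos: [0.4537, -0.1524, 0.1304]
orientation: [-179.8, -0.0, -14.2]
force: [2.2, 16.1, 0.9]
opening: 0.0008
clock: 8.17
tool_pos: [0.4537, -0.1527, 0.1304]
orientation: [-179.8, -0.0, -14.2]
force: [2.7, 19.9, 0.5]
opening: 0.0002
```

Force climbed to 20 N over the last 2.5 mm commanded, with little motion, so the ring is at its stop. I'll back off, lift and go round to the latch side.

```bash
python3 -m handwheel '[[[0,-0.006,0,0,1],[0,-0.01,0,0,1],[0,0,-0.03,0,1],[0,0,-0.03,0,1],[0,0,-0.03,0,1],[0,0,-0.024,0,1],[0.0105,0.033,0,0,1],[0.0105,0.033,0,0,1],[0.0105,0.033,0,0,1],[0.0105,0.033,0,0,1],[0.0105,0.033,0,0,1],[0.0105,0.033,0,0,1],[0.0105,0.033,0,0,1],[0,0,0,-0.112,1],[0,0,0,-0.112,1],[0,0,0,-0.112,1],[0,0,0,0,1]]]'; python3 shot.py 6
python3 -c "
from h import *
look(['ring_right_grip','latch_right_grip','port_right'])"
```

```text
clock: 9.58
tool_pos: [0.4709, -0.3816, 0.2439]
orientation: [-180.0, 0.1, 5.3]
force: [0.1, 0.1, -0.4]
opening: 0.0001
side ring_right_grip 0.79 [349.6 161.9] [ 0.4636 -0.1763  0.13  ]
side latch_right_grip 0.69 [353.9 110.5] [ 0.4829 -0.3051  0.15  ]
side port_right 0.74 [305.4 176.7] [ 0.5609 -0.1976  0.    ]
side port_right 0.16 [233.1 144.9] [ 0.7638 -0.2409  0.    ]
top ring_right_grip 0.67 [343.9 250.1] [ 0.4611 -0.1798  0.13  ]
top ring_right_grip 0.43 [343.1 224.6] [ 0.5303 -0.1809  0.13  ]
top port_right 0.64 [345.  223.9] [ 0.5461 -0.2072  0.    ]
top port_right 0.25 [253.9 260.6] [0.4409 0.0726 0.    ]
```

View pics/side6.png

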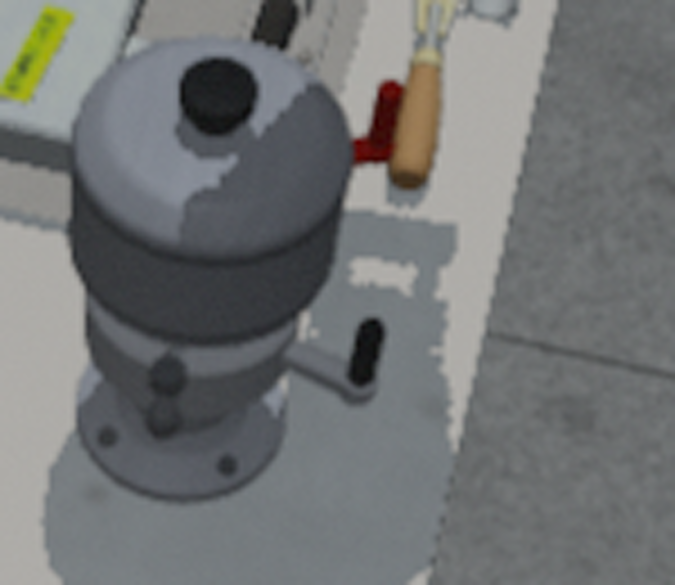

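View pics/top6.png

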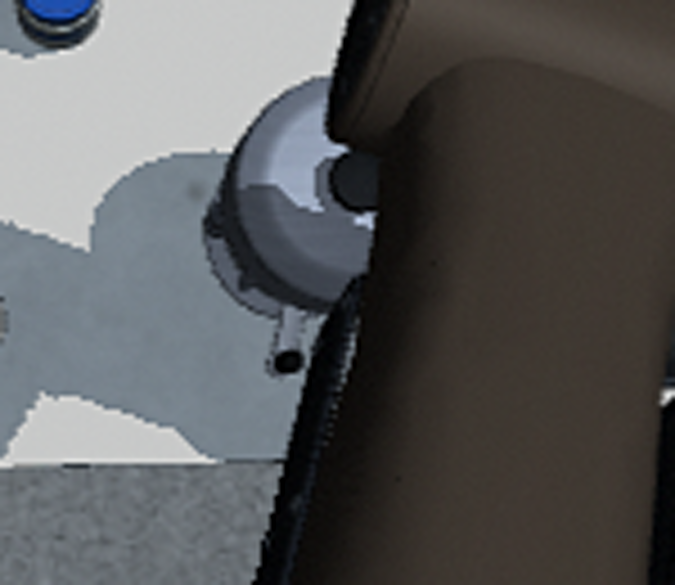

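Run:
```python
from h import *
import cv2
s=vision.snapshot('side');cv2.imwrite('pics/side7.png',s["color"][:,:,::-1])
o=telemetry.get_obs();print(o["joint_pos"],proj(s,o["tool_pos"]))
```

```text
[-2.05292831e+01  1.41112725e+01 -8.27513898e+00  1.16274194e-04
 -6.76068812e+01  1.15563182e+02] [372.28689042  56.67745153]
```

View pics/side7.png

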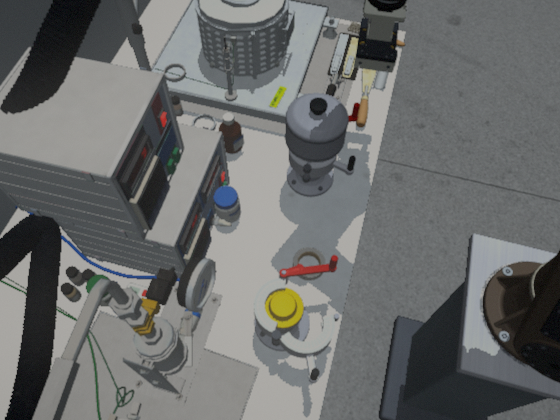

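```bash
python3 -m handwheel '[[[0.003,0,0.032,0,1],[0.003,0,0.032,0,1],[0,-0.012,0,0,1],[0,-0.012,0,0,1],[0,-0.012,0,0,1],[0,0,0,0,1]]]';python3 -m handwheel '[[[0,-0.005,0,0,1],[0,-0.005,0,0,1],[0,-0.005,0,0,1],[0,-0.005,0,0,1],[0,0,0,0,1]]]'
python3 - <<'E'
from h import *
import cv2
s=vision.snapshot('side');cv2.imwrite('pics/side8.png',cv2.resize(s["color"][40:190,260:420,::-1],None,fx=4,fy=4,interpolation=cv2.INTER_CUBIC))
E
```

```text
clock: 10.63
tool_pos: [0.475, -0.3434, 0.1827]
orientation: [179.9, -0.1, 5.1]
force: [-0.1, -0.3, -0.1]
opening: 0.0008
clock: 11.05
tool_pos: [0.4722, -0.3253, 0.1819]
orientation: [179.9, -0.0, 5.1]
force: [-3.7, -4.6, 5.0]
opening: 0.001
```

View pics/side8.png

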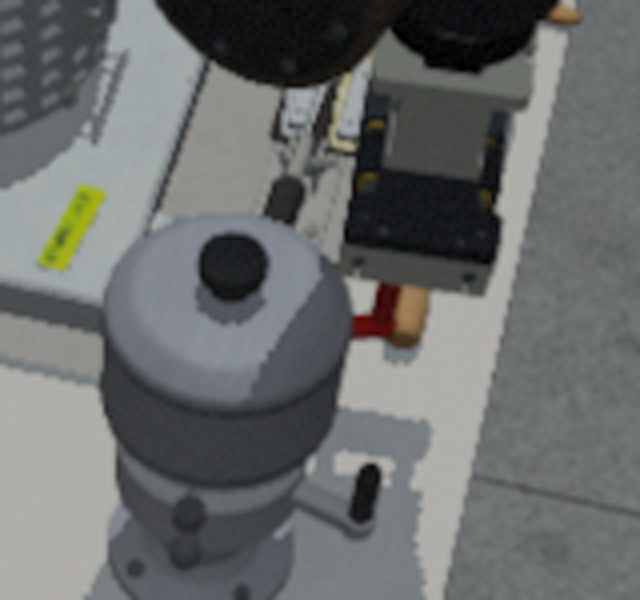

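```bash
python3 -m handwheel '[[[0,0,0,0,1],[0,0,0,0,1]]]'
python3 - <<'E'
from h import *
import cv2
s=vision.snapshot('side');o=telemetry.get_obs();print(o["force"],o["moment"],o["tool_pos"])
yaw=np.radians(o["orientation"][2]);p=o["tool_pos"];X=np.array([np.cos(yaw),np.sin(yaw),0]);Y=np.array([np.sin(yaw),-np.cos(yaw),0])
cc=cv2.resize(s["color"][40:190,260:420,::-1],None,fx=4,fy=4,interpolation=cv2.INTER_CUBIC)
for dz,hx,hy,c in((.049,.039,.0965,(0,255,0)),(-.017,.0095,.021,(255,255,0))):
  pts=[proj(s,p+[0,0,dz]+X*a*hx+Y*b*hy) for a,b in((1,1),(1,-1),(-1,-1),(-1,1))]
  cv2.polylines(cc,[((np.array(pts)-[260,40])*4).astype(int)],True,c,1)
cv2.imwrite('pics/side9.png',cc)
print([ (r['conf'],atz(s,r['xy'],.15)) for r in place_of('latch_right_grip',s)])
E
```

```text
clock: 11.27
tool_pos: [0.472, -0.3256, 0.1816]
orientation: [179.9, 0.0, 5.1]
force: [-4.7, -3.4, 4.9]
opening: 0.0002
[-4.65529737 -3.4422946   5.65840667] [-0.53140353  1.32257349  0.31908531] [ 0.47200299 -0.32564692  0.18158378]
[(0.66, array([ 0.47501955, -0.29110667,  0.15      ])), (0.5, array([ 0.46046995, -0.15806577,  0.15      ])), (0.48, array([ 0.54063054, -0.09734628,  0.15      ]))]
```

View pics/side9.png

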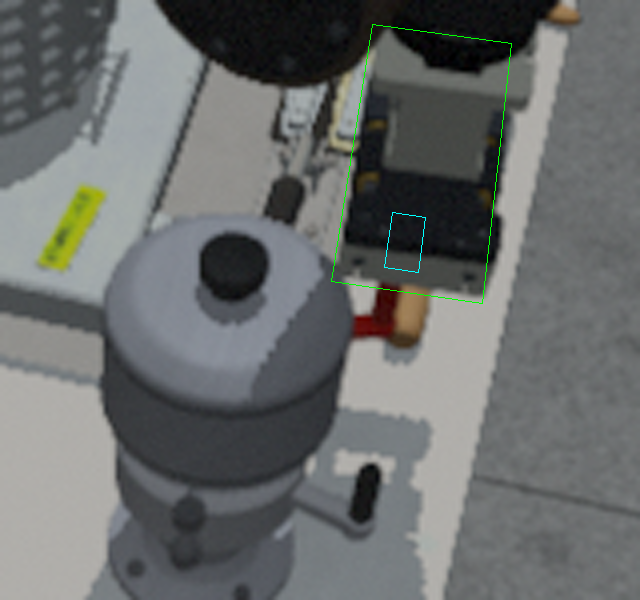

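The sustained force (-4.7, -3.4, +5 N) and its moment put the contact at the gripper body's corner, on the can's shoulder. It's light and the receiver hasn't moved. I'll lift, back off and turn the body more tangential.

```bash
python3 -m handwheel '[[[0,0,-0.005,0,1],[0,0.014,0,0,1],[0,0,0,-0.095,1],[0,0,0,-0.095,1],[0,0,0,0,1],[0,0,0,0,1]]]'
python3 - <<'E'
from h import *
o=telemetry.get_obs();p=o["tool_pos"];y=np.radians(o["orientation"][2]);X=np.array([np.cos(y),np.sin(y)]);Y=np.array([np.sin(y),-np.cos(y)]);r=p[:2]-[.551,-.2045]
print('n',-X@r,'u',-Y@r,o["force"],p[2],'end pin',-X@[-.0802,-.0377],-Y@[-.0802,-.0377])
look(['latch_right_grip','ring_right_grip'])
E
```

```text
clock: 11.87
tool_pos: [0.474, -0.3394, 0.1855]
orientation: [-180.0, -0.0, 15.8]
force: [0.8, 0.1, 0.7]
opening: 0.0002
n 0.11073904907844105 u -0.10888958288810836 [0.7643624  0.11137896 0.70710016] 0.18554912411295435 end pin 0.0874252414440425 -0.014496798213773752
side latch_right_grip 0.69 [356.2 113.8] [ 0.476 -0.297  0.15 ]
side ring_right_grip 0.94 [348.  162.9] [ 0.4664 -0.1727  0.13  ]
top ring_right_grip 0.56 [252.2 255.4] [0.4522 0.0679 0.13  ]
```

```bash
python3 -m handwheel '[[[0.0085,0,0.0055,0,1],[0,-0.006,0,0,1],[0,-0.006,0,0,1],[0,-0.006,0,0,1],[0,-0.006,0,0,1],[0,0,0,0,1]]]';python3 -m handwheel '[[[0,-0.006,0,0,1],[0,-0.006,0,0,1],[0,-0.006,0,0,1],[0,0,0,0,1]]]'; python3 -c "
from h import *
look(['latch_right_grip','ring_right_grip'],('side',))"; python3 shot.py 10
```

```text
clock: 12.67
tool_pos: [0.475, -0.3126, 0.1802]
orientation: [-180.0, -0.0, 16.0]
force: [-0.4, -0.7, -0.5]
opening: 0.0005
clock: 13.0
tool_pos: [0.4704, -0.2954, 0.1804]
orientation: [180.0, -0.0, 16.0]
force: [-0.1, 0.6, 0.4]
opening: 0.0002
side latch_right_grip 0.51 [354.3 123. ] [ 0.4748 -0.2693  0.15  ]
side ring_right_grip 0.87 [350.6 162.7] [ 0.461  -0.1748  0.13  ]
```

View pics/side10.png

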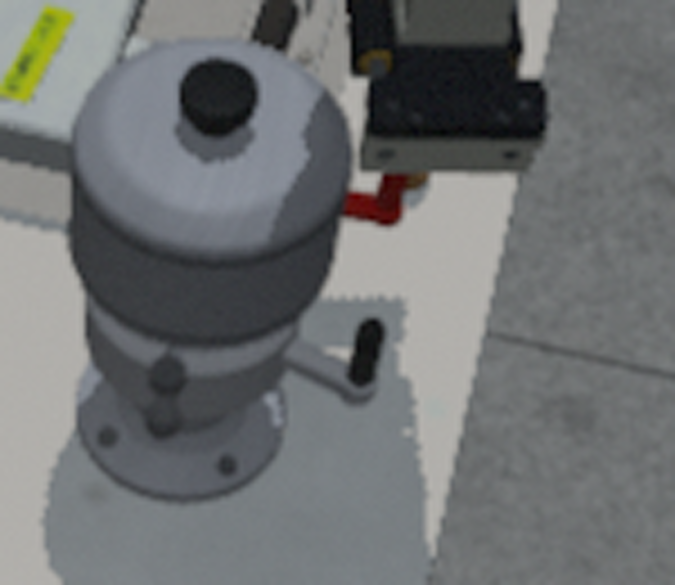

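```bash
python3 -m handwheel '[[[0,-0.005,0,0,1],[0,-0.005,0,0,1],[0.001,-0.004,0,0,1],[0.001,-0.003,0,0,1],[0,0,0,0,1]]]';python3 -m handwheel '[[[0.001,-0.002,0,0,1],[0,-0.002,0,0,1],[0,0,0,0,1]]]'; python3 -m handwheel '[[[0,-0.002,0,0,1],[0,0,0,0,1]]]';python3 shot.py 11
```

```text
clock: 13.67
tool_pos: [0.4677, -0.2788, 0.1801]
orientation: [-180.0, -0.0, 16.0]
force: [-0.4, -1.0, 0.3]
opening: 0.0008
clock: 13.92
tool_pos: [0.4677, -0.2751, 0.1801]
orientation: [180.0, -0.0, 15.9]
force: [0.9, -1.2, 0.4]
opening: 0.0002
clock: 14.08
tool_pos: [0.4672, -0.2733, 0.1802]
orientation: [180.0, -0.0, 15.9]
force: [1.6, -0.7, -0.5]
opening: 0.0001
```

View pics/side11.png

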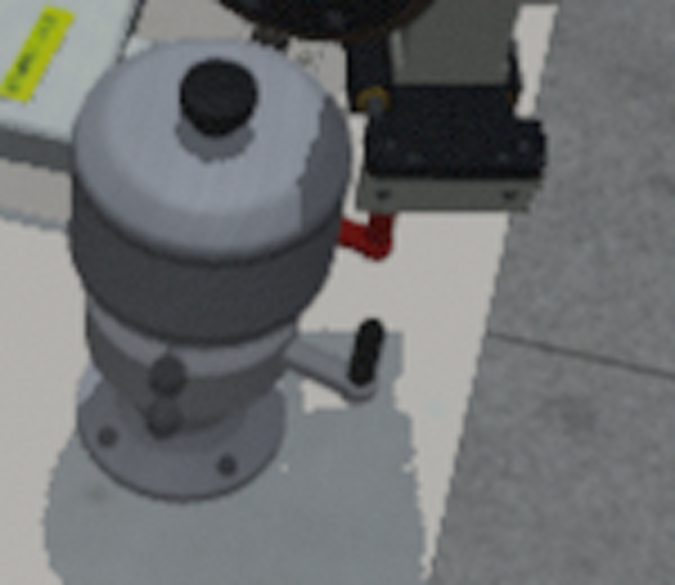

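```bash
python3 -m handwheel '[[[0,-0.002,0,0,1],[0,0,0,0,1]]]';python3 -m handwheel '[[[0.0005,-0.0015,0,0,1],[0,0,0,0,1]]]'; python3 -m handwheel '[[[0.0005,-0.0015,0,0,1],[0,0,0,0,1]]]'; python3 -m handwheel '[[[0,-0.0015,0,0,1],[0,0,0,0,1]]]'
```

```text
clock: 14.35
tool_pos: [0.4666, -0.2715, 0.1801]
orientation: [180.0, -0.0, 15.9]
force: [2.0, -1.6, -1.2]
opening: 0.0006
clock: 14.52
tool_pos: [0.4666, -0.2698, 0.1801]
orientation: [180.0, -0.0, 15.9]
force: [1.8, -1.4, -1.5]
opening: 0.0007
clock: 14.68
tool_pos: [0.4666, -0.2682, 0.1801]
orientation: [180.0, -0.0, 15.9]
force: [2.0, -0.9, -0.5]
opening: 0.0005
clock: 14.85
tool_pos: [0.466, -0.2668, 0.18]
orientation: [-180.0, 0.0, 15.9]
force: [1.9, 0.1, 0.2]
opening: 0.0005
```

```bash
python3 shot.py 12; python3 -c "
from h import *
look(['latch_right_grip','ring_right_grip'],('side',))"
```

```text
side latch_right_grip 0.64 [355.9 137.6] [ 0.4632 -0.2297  0.15  ]
side ring_right_grip 0.91 [349.9 163. ] [ 0.4623 -0.1736  0.13  ]
```

View pics/side12.png

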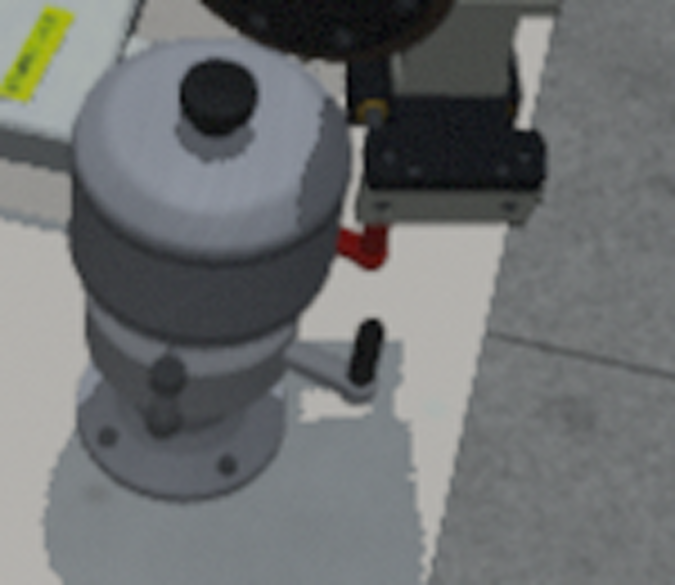

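Run:
```python
from h import *
s=vision.snapshot('side')
for ph in(0,1.5):
  c,sn=np.cos(np.radians(ph)),np.sin(np.radians(ph));R=np.array([[c,-sn],[sn,c]]);A=np.array([.551,-.2045])
  for p,z in(((-.091,.025),.106),((-.091,.025),.15),((-.081,-.036),.128),((-.081,-.036),.17)):
    q=A+R@p;print(ph,p,z,q,(proj(s,[*q,z])-[270,85])*4.5)
print(atz(s,(270+373/4.5,85+262/4.5),.128),atz(s,(270+362/4.5,85+388/4.5),.106))
```

```text
0 (-0.091, 0.025) 0.106 [ 0.46   -0.1795] [359.79994717 370.72698528]
0 (-0.091, 0.025) 0.15 [ 0.46   -0.1795] [372.67239132 318.16537123]
0 (-0.081, -0.036) 0.128 [ 0.47   -0.2405] [370.91368694 244.72012886]
0 (-0.081, -0.036) 0.17 [ 0.47   -0.2405] [383.43968663 190.74143002]
1.5 (-0.091, 0.025) 0.106 [ 0.45937676 -0.18189067] [362.00173079 367.20366965]
1.5 (-0.091, 0.025) 0.15 [ 0.45937676 -0.18189067] [374.94297285 314.56459856]
1.5 (-0.081, -0.036) 0.128 [ 0.47097013 -0.242608  ] [369.85293389 241.08182851]
1.5 (-0.081, -0.036) 0.17 [ 0.47097013 -0.242608  ] [382.32815127 187.03395351]
[ 0.46683652 -0.23013676  0.128     ] [ 0.45686498 -0.16963813  0.106     ]
```

```bash
python3 -m handwheel '[[[0.0015,-0.0005,0,0,1],[0,-0.001,0,0,1],[0,0,0,0,1]]]';python3 -m handwheel '[[[0,-0.0015,0,0,1],[0,0,0,0,1]]]';python3 -m handwheel '[[[0,-0.0015,0,0,1],[0,0,0,0,1]]]'; python3 -m handwheel '[[[0,-0.0015,0,0,1],[0,0,0,0,1]]]'; python3 shot.py 13;  python3 -c "
from h import *
look(['latch_right_grip','ring_right_grip'],('side',))"
```

```text
clock: 15.4
tool_pos: [0.4671, -0.265, 0.18]
orientation: [-180.0, 0.0, 15.9]
force: [0.4, -1.1, -0.5]
opening: 0.0008
clock: 15.57
tool_pos: [0.4669, -0.264, 0.1802]
orientation: [180.0, -0.0, 15.9]
force: [1.4, -5.4, -0.8]
opening: 0.0005
clock: 15.73
tool_pos: [0.4666, -0.2631, 0.1804]
orientation: [179.9, -0.0, 16.0]
force: [1.6, -8.2, -2.3]
opening: 0.0
clock: 15.9
tool_pos: [0.4664, -0.2624, 0.1805]
orientation: [179.8, 0.0, 16.0]
force: [2.0, -12.4, -2.9]
opening: 0.0003
side latch_right_grip 0.55 [352.9 134.8] [ 0.4712 -0.2355  0.15  ]
```

View pics/side13.png

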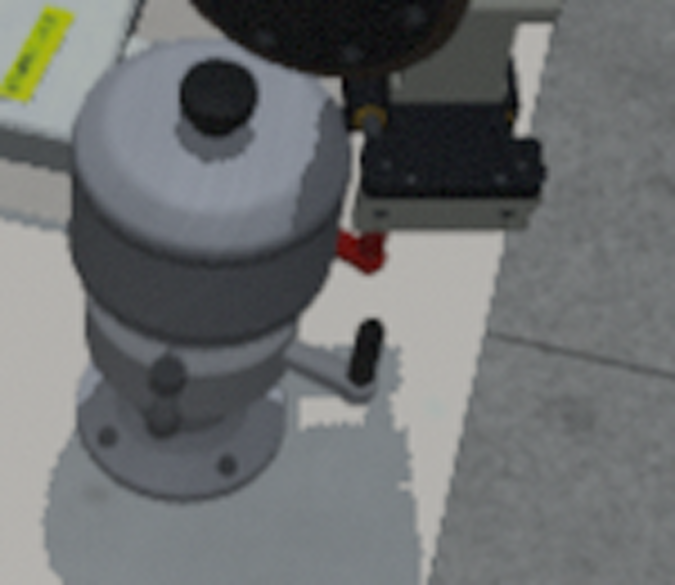

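```bash
python3 -m handwheel '[[[0,-0.0015,0,0,1],[0,0,0,0,1],[0,0,0,0,1]]]'; python3 -m handwheel '[[[0,0.01,0,0,1],[0,0.03,0,0,1],[0,0.03,0,0,1],[0,0,-0.035,0,1],[0,0.03,-0.02,0,1],[0,0.03,0,0,1],[0,0,0,0,1],[0,0,0,0,1]]]'; python3 shot.py 14;  python3 -c "
from h import *
look(['latch_right_grip','ring_right_grip','dust_cap_centre','ring_left_grip','latch_left_grip'])
print(telemetry.get_obs()['force'])"
```

```text
clock: 16.4
tool_pos: [0.466, -0.2616, 0.1806]
orientation: [179.8, 0.0, 16.0]
force: [2.4, -15.6, -4.8]
opening: 0.0002
clock: 17.07
tool_pos: [0.5011, -0.3851, 0.2341]
orientation: [-179.9, 0.0, 15.8]
force: [-0.1, -0.3, -0.8]
opening: 0.0005
side latch_right_grip 0.51 [353.6 135.1] [ 0.4695 -0.2351  0.15  ]
side ring_right_grip 0.6 [306.9 178.8] [ 0.5425 -0.1074  0.13  ]
side ring_right_grip 0.56 [349.3 163.1] [ 0.4635 -0.173   0.13  ]
side dust_cap_centre 0.78 [281.3 303.3] [0.522  0.1679 0.112 ]
side ring_left_grip 0.68 [314.8 374. ] [0.4309 0.2795 0.13  ]
side ring_left_grip 0.65 [284.  304.1] [0.5154 0.1739 0.13  ]
side latch_left_grip 0.73 [332.6 264.6] [0.4463 0.0804 0.15  ]
top ring_right_grip 0.64 [342.2 251.7] [ 0.4569 -0.175   0.13  ]
top dust_cap_centre 0.58 [218.1 232.4] [0.518  0.1631 0.112 ]
top latch_left_grip 0.66 [248.3 258.1] [0.4446 0.0768 0.15  ]
[ 1.00182027 -0.03164235  0.65216041]
```

View pics/side14.png

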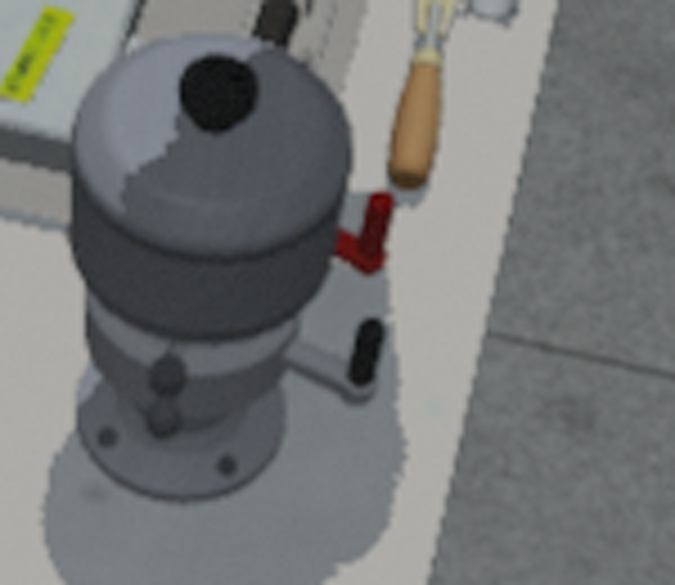

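View pics/top14.png

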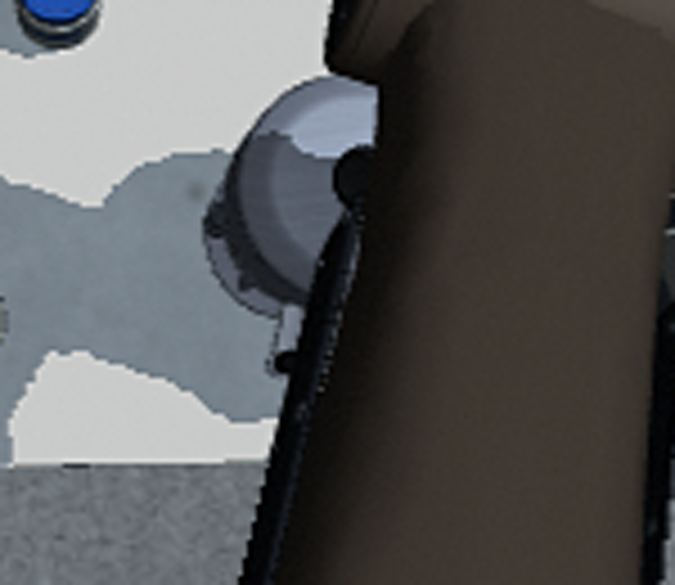

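```bash
python3 -m handwheel '[[[0,0.03,-0.02,0,1],[0,0.03,0,0,1],[0,0,0,0,1]]]'; python3 shot.py 15
python3 - <<'E'
import cv2,numpy as np
def g(n): return cv2.imread(f'pics/side{n}.png',0)
for name,(y0,y1,x0,x1) in dict(knob=(50,140,170,262),base=(400,500,75,180),hinge=(345,440,140,195),rimL=(120,230,60,110),lowrim=(250,345,70,200)).items():
  for n in (11,12,13,14,15):
    t=g(6)[y0:y1,x0:x1];im=g(n)[y0-15:y1+15,x0-15:x1+15]
    r=cv2.matchTemplate(im,t,cv2.TM_CCOEFF_NORMED);_,m,_,l=cv2.minMaxLoc(r);print(name,n,(l[0]-15)/4.5,(l[1]-15)/4.5,round(m,2))
E
```

```text
clock: 18.02
tool_pos: [0.5188, -0.4458, 0.2554]
orientation: [179.9, -0.0, 15.9]
force: [0.2, 0.5, -0.9]
opening: 0.0003
knob 11 0.0 0.2222222222222222 0.99
knob 12 0.0 0.2222222222222222 0.99
knob 13 0.0 0.4444444444444444 0.98
knob 14 0.2222222222222222 -0.6666666666666666 0.95
knob 15 0.2222222222222222 -1.1111111111111112 0.95
base 11 0.0 0.0 1.0
base 12 0.0 0.0 1.0
base 13 0.0 0.0 1.0
base 14 0.0 0.0 1.0
base 15 0.0 0.0 1.0
hinge 11 0.0 0.0 0.99
hinge 12 0.0 0.0 0.99
hinge 13 0.0 0.0 0.99
hinge 14 0.0 0.0 0.99
hinge 15 0.0 0.0 0.99
rimL 11 0.0 0.0 1.0
rimL 12 0.0 0.0 1.0
rimL 13 0.0 0.0 1.0
rimL 14 0.0 0.0 0.99
rimL 15 0.4444444444444444 0.2222222222222222 0.87
lowrim 11 0.0 0.2222222222222222 1.0
lowrim 12 0.0 0.2222222222222222 1.0
lowrim 13 0.0 0.2222222222222222 1.0
lowrim 14 0.0 -0.6666666666666666 1.0
lowrim 15 0.0 -0.8888888888888888 0.99
```

View pics/side15.png

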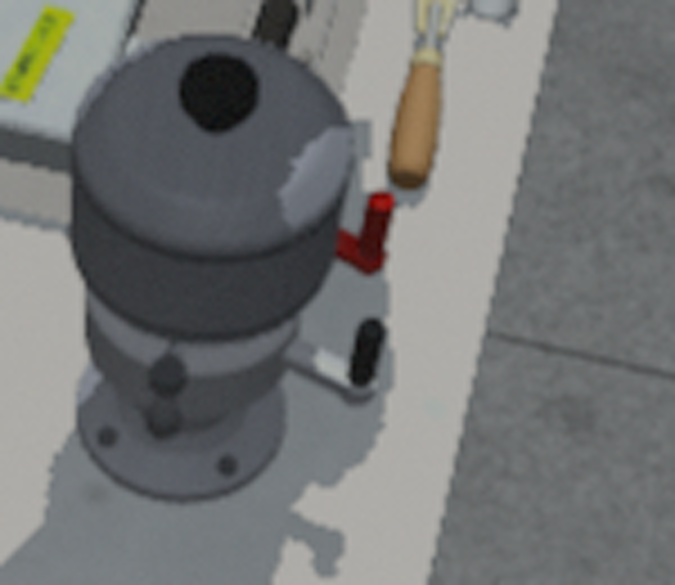

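```bash
python3 -c "
from plant import close_job,telemetry
print(telemetry.get_obs()['clock'],telemetry.get_obs()['force']);print(close_job())"
```

```text
18.1167 [0.3225717  0.07569293 0.37929505]
the job is handed in; nothing more can be done
None
```

The receiver was on the right port. I swung its clamp ring shut, then swung the red latch lever home, and handed the job in at about 18 s; no verdict was reported.

**How the pins were moved:** the row interface has no way to lean the gripper, so I kept it vertical and pushed both pins with closed fingers, the body tangential to the can.
- **Ring:** it met its stop, with the force rising to 20 N against about 1 N of travel force.
- **Latch:** it also met its stop, at about 16 N.

**Last checks:**
- **Clamp:** in the last side picture the spacing between the black and red pins matches the fully shut geometry to about 2 mm. That falls inside the 5.7 mm the latch tolerance allows. I had only the side view for this, because the arm hid the latch from the top camera.
- **Other port:** the cap and both open pins were found within a few mm of where they started, except that the top view did not find the ring pin at the end.
- **Bystanders:** I did not re-measure the tape, jar or bottle at the end, but the gripper never went near them.
- **Gripper:** it was clear of everything, with the force reading near zero.

**What went less well:**
- On the first latch approach the gripper body's corner rested on the can's shoulder with about 8 N. I lifted off and re-approached at a different yaw, and the receiver had not moved.
- At the end the can showed about 1 pixel (roughly 2 mm) of shift in the side view, the same at the knob and lower rim, so it is not tilted. This is within the 8 mm tolerance. It appeared between the final latch push and the retreat, and I did not find the cause.

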